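# Load a trimming blade into a sloping knife holder and click its clamp knob locked

### The job

Load the blue-backed blade into the sloping knife holder. First turn the black clamp knob counter-clockwise until it clicks over to the green mark (released); then take the blue-backed blade from the rack and slide it edge-first down the holder's sloping slot, keeping hold of it until it is fully home, and let go. Last turn the knob clockwise until it clicks back to the red mark (locked), and let go; do not disturb the orange-backed blade, the jar or the stack of moulds.

Things in the scene. Friction and masses are not known exactly. Their poses are not given: they have to be found in the camera images.
- clamp (a joint): angle of the black wing knob: 0 = locked (bar along the slot, at the red mark; so at the start), 1.2 rad = released (at the green mark); grows counter-clockwise seen from above the sloping face. A spring detent holds it at either end: summit at 0.6 rad, peak torque about 0.15 N m; stops at 0 and 1.2. Locked, a clamp jaw narrows the slot to 5.5 mm.
- knob_grip (a point): grip point on the knob's axis, 36 mm above the sloping face. z: out along the axis, 30 deg from vertical, leaning to the robot's side; y: along the knob's bar (turns with it). Bar 66 mm long (y), 18 mm thick (x), from 24 mm below to 16 mm above this point, on a 60 mm wide disc. The axis is 140 mm from the slot's middle, towards +y of slot_floor.
- slot_floor (a point): middle of the slot's floor. z: out of the slot, square to the sloping face, 30 deg from vertical, leaning to the robot's side; y: along the slot; x: up the slope. Slot 40 mm deep, 128 mm long (y), 7 mm wide (x) when released; mouth flared to 19 mm in its top 9 mm. Home: blade's edge on this floor, its z and y along these axes (either way round); its back then stands 10 mm clear of the face.
- holder: fixed knife holder: aluminium block 110 x 270 mm with a face sloping 30 deg down towards the robot's side, on a grey foot 190 x 280 mm. Origin: centre of the foot's underside; its front is -x. The face's middle is 107 mm above the table.
- blue_blade: knife 120 mm long, 76 mm tall, standing on its edge: steel blade 4 mm thick, 50 mm tall (lowest 10 mm only 106 mm long), under a blue plastic back 16 mm thick (x), 100 mm long (y), 50 to 76 mm above the edge: grip it there. Origin: middle of the lower edge; x across, y along, z up to the back. 180 g. Stands upright in one of the two slots of the rack.
- orange_blade: knife 120 mm long, 76 mm tall, standing on its edge: steel blade 4 mm thick, 50 mm tall (lowest 10 mm only 106 mm long), under an orange plastic back 16 mm thick (x), 100 mm long (y), 50 to 76 mm above the edge: grip it there. Origin: middle of the lower edge; x across, y along, z up to the back. 180 g. In the rack's other slot; leave it there.
- rack: light grey fixed storage rack, 150 x 150 x 55 mm; origin: centre of its underside. Two slots along y, 128 mm long, 6.5 mm wide, centred at x = -38 and +38 mm, with floors at z = 15 mm and open at the top (z = 55 mm).
- jar: amber jar, 64 mm wide, 110 mm tall, standing; origin: centre of its underside. Leave it alone.
- mould_stack: stack of four steel moulds stuck together as one piece, 42 x 68 x 50 mm; origin: centre of its underside. Leave it alone.

How it is judged (in metres and radians):
On the way, in this order (a step that is already met when the one before it is completed fails the run):
1. the knob has clicked over to released (over 1.0 rad) while the blue-backed blade is still in the rack (value of joint clamp above 1 rad and distance between blue_blade and rack below 0.07 m), for 0.2 s.
2. the blue-backed blade is fully home in the slot (edge within 5 mm of the floor) and still in the fingers, the knob still released (z of blue_blade in the frame of slot_floor between -0.004 and 0.005 m and x of blue_blade in the frame of slot_floor between -0.006 and 0.006 m and y of blue_blade in the frame of slot_floor between -0.009 and 0.009 m and angle between the z axis of blue_blade and the z axis of slot_floor, either way round below 0.15 rad and angle between the y axis of blue_blade and the y axis of slot_floor, either way round below 0.1 rad and value of joint clamp above 1 rad and contact force between blue_blade and the fingers above 0.3 N), for 0.1 s.
3. the blade is let go, still home, and the knob has clicked back to locked (under 0.2 rad) (z of blue_blade in the frame of slot_floor between -0.004 and 0.005 m and x of blue_blade in the frame of slot_floor between -0.006 and 0.006 m and y of blue_blade in the frame of slot_floor between -0.009 and 0.009 m and angle between the z axis of blue_blade and the z axis of slot_floor, either way round below 0.15 rad and angle between the y axis of blue_blade and the y axis of slot_floor, either way round below 0.1 rad and value of joint clamp below 0.2 rad and contact force between blue_blade and the fingers below 0.1 N), for 0.2 s.
At the end, for the whole second after the job is handed in: the blue-backed blade rests in the holder's slot with its edge within 5 mm of the floor, within 6 mm across and 9 mm along of the slot's middle, upright in the slot within 0.15 rad and along it within 0.1 rad, and at rest; the clamp knob is locked (under 0.2 rad) (z of blue_blade in the frame of slot_floor between -0.004 and 0.005 m and x of blue_blade in the frame of slot_floor between -0.006 and 0.006 m and y of blue_blade in the frame of slot_floor between -0.009 and 0.009 m and angle between the z axis of blue_blade and the z axis of slot_floor, either way round below 0.15 rad and angle between the y axis of blue_blade and the y axis of slot_floor, either way round below 0.1 rad and value of joint clamp below 0.2 rad and linear speed of blue_blade below 0.02 m/s); the robot touches nothing.
It fails at once if the orange-backed blade is moved by more than 15 mm (distance of orange_blade from where it was at the start of the episode above 0.015 m).
It fails at once if the jar is moved by more than 20 mm or tipped (distance of jar from where it was at the start of the episode above 0.02 m or angle between jar's own z axis and vertical above 0.3 rad).
It fails at once if the stack of moulds is moved by more than 20 mm (distance of mould_stack from where it was at the start of the episode above 0.02 m).
It also fails if it takes over 72 s, if anything falls off the work surface, if the arm or the gripper's body presses on something with over 40 N, if the wrist force passes 120 N, or if a joint passes its speed limit or range.

### The arm

A 6-joint arm with a two-finger parallel gripper is mounted at the origin on the work surface. World frame = base frame: x ahead of the robot, y to its left, z up, the work surface at z = 0. Lengths are in m, angles in degrees, forces in N, time in s.
With the tool pointing down it reaches from about 0.425 to 0.95 m from the base axis. Payload 14.7 kg.
Tool frame: the origin (TCP) lies midway between the tips of the shut fingers; the grasp point (between the pads) lies 19 mm behind it; x points along the fingers, y is the direction in which the jaws open and shut, and the axes are right-handed (so a half turn about x gives the same grasp; the last joint's range is limited). The gripper opens to 85 mm and grips with 20 to 120 N. Pads are 22 mm wide; open, the fingers measure 114 mm over their backs; the gripper's body (76 mm by 85 mm) begins 54 mm behind the grasp point. The pads swing forward as they close: fully open they stand 13 mm farther back than shut.
Start: joints at [-68.216, 27.513, 91.461, -0, 61.026, -2.67], TCP at [0.269, -0.592, 0.231] pointing down, gripper open.
Joint ranges: [-157.49, 157.49], [-46.99, 117.5], [13.45, 153.17], [-89.5, 269.5], [5.16, 153.95], [-167.48, 167.48]. Speed limits (degrees/s): [108.29, 108.29, 136.94, 172.46, 172.46, 172.46].

### API

Orientations are given as a 3x3 rotation matrix whose columns are the frame's x, y, z axes.
In Python, from station import sense, camera, camera_params, job_done gives the robot as it stands.
- The arm moves only by the tool arm_command, never from a script. Its argument "commands" is a list of rows, each an object with "grip": the gripper's target within -1 to 1 (fully open at 1, half-way at 0, shut at -1); "offset": the shift along the tool's x, y, z in units of 30 mm (1.0 is 30 mm), a list of three; "turn": the turn about the tool's x in units of 8 degrees (1.0 is 8 degrees). A call has 1 to 10 rows; each row is the pose to reach, as a shift and turn from the pose commanded when the call began, along the tool's axes at that moment; what a row does not reach only later rows make up. A row lasts 1/8 s, in which the tool goes at most 62.5 mm and 10.7 degrees, less where a joint would pass 70% of its speed; a pose out of reach is approached as far as the arm can. A call with a gripper value outside its range is refused whole. The fingers move at their own pace and stop on an object; "grip_force" is the grip in N (left out, the last holds). Time passes only in rows, so rows that repeat a pose let the fingers close. It gives the time, the measured TCP pose, the force and the opening at its end, in the units of the state.
- sense(): the state, without advancing time (a new reading comes with each control period).
- camera(name): name is "side" or "top"; returns the picture (400x640x3 uint8, red, green, blue); there is no depth.
- camera_params(name): a dict with "mtx" (3x3 intrinsics, pixels), "pose" (4x4, takes a point from camera to world coordinates). Camera axes: x right, y down, z forward; pixel columns grow to the right and rows downward; lengths in m; the calibration is good to about 2 mm. A picture is of the moment at which its call begins. camera_params takes no time and is no camera call.
- job_done(): hands the job in, once; it reports no verdict.
The state is a dict: "time_s": time; "joint_positions": joint angles; "joint_vel": joint speeds; "effort": joint torques, N m; "position": TCP position; "tcp_rot": TCP orientation; "force": force on the tool from outside, world axes, zero at the start; "ft_torque": the same for the moment, N m; "gripper_width": opening from 0.0 (shut) to 1.0 (fully open).
Only numpy, scipy, OpenCV 4.12 (cv2) and the standard library are available. Lean on these libraries where they do the work, as an engineer would, in place of code of your own. Each camera call takes 0.05 s, during which the arm holds its last target. There are 200 camera calls.

## Working session

There is one attempt and no reset: what is moved stays moved. The work goes in short steps, Python scripts to look and compute and a tool call to move; the robot and the scene stay as the last step left them, time stands still between calls to the robot, and variables do not carry over. Pictures are saved under pics/ and viewed, about 8 in all and at most 12, crops included, and the job is handed in when it is done.

Besides the shell and the picture viewer there is one more tool, called after "Request:" in YAML: its name, and indented under it one key for each argument. arm_command: Moves the arm, as the interface text tells. Its arguments: {"type":"object","properties":{"commands":{"type":"array","items":{"type":"object","properties":{"grip":{"type":"number"},"offset":{"type":"array","items":{"type":"number"}},"turn":{"type":"number"}}}},"grip_force":{"type":"number"}},"required":["commands"]}

```bash
mkdir -p pics; ls; python3 - <<'E'
from station import *
import cv2,numpy as np
s=sense();print(s)
for n in("side","top"):
    im=camera(n);cv2.imwrite(f"pics/{n}0.png",im[:,:,::-1]);p=camera_params(n);print(n,np.round(p["mtx"],2).tolist(),np.round(p["pose"],4).tolist())
E
```

```text
pics
{'time_s': 0.0, 'joint_positions': array([-6.82159166e+01,  2.75491385e+01,  9.14942316e+01,  2.21133738e-04,
        6.10249785e+01, -2.66796047e+00]), 'joint_vel': array([-0.09334535, -0.00431845, -0.00946202,  0.06096074, -0.01192917,
       -0.02139317]), 'effort': array([-4.17458155e-03, -9.50650549e+01, -4.30187058e+01,  1.54387982e-05,
        1.24359276e-02,  1.11436420e-04]), 'position': array([ 0.26894456, -0.59130111,  0.23067737]), 'tcp_rot': array([[-4.39564243e-04,  4.13929501e-01, -9.10308835e-01],
       [ 1.10897320e-03, -9.10308162e-01, -4.13929730e-01],
       [-9.99999288e-01, -1.19145681e-03, -5.88978047e-05]]), 'force': array([ 0.56232167,  0.26071095, -0.44432899]), 'ft_torque': array([0.03652678, 0.00464573, 0.00359898]), 'gripper_width': 1.0015942681734986}
side [[384.0, 0.0, 315.54], [0.0, 384.0, 198.08], [0.0, 0.0, 1.0]] [[-0.978, -0.155, 0.1396, 0.4626], [-0.2085, 0.7475, -0.6307, 0.6297], [-0.0066, -0.6459, -0.7634, 0.7356], [0.0, 0.0, 0.0, 1.0]]
top [[369.85, 0.0, 324.56], [0.0, 369.85, 202.58], [0.0, 0.0, 1.0]] [[0.0102, -0.9948, 0.1015, 0.4906], [-0.9999, -0.011, -0.0079, 0.104], [0.009, -0.1014, -0.9948, 1.0743], [0.0, 0.0, 0.0, 1.0]]
```

View pics/side0.png

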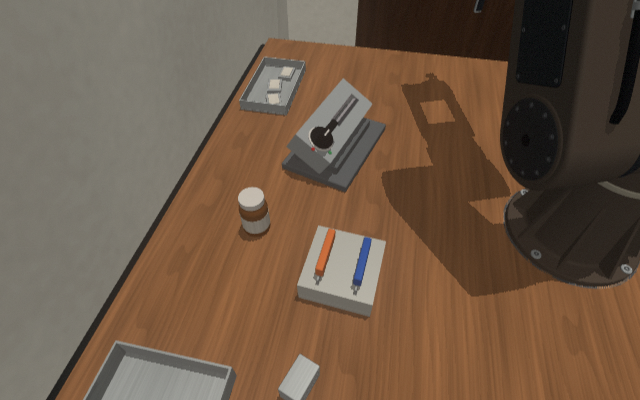

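View pics/top0.png

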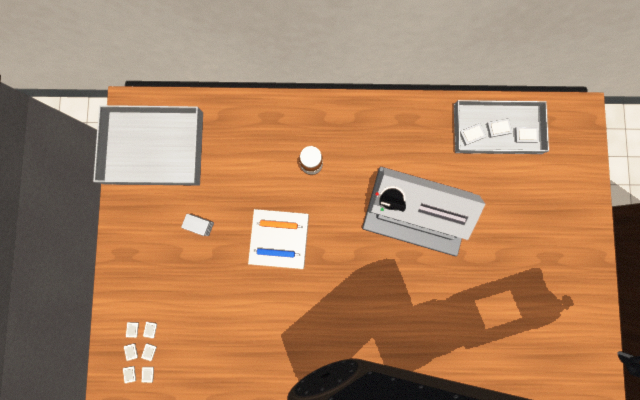

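```bash
cat > h.py <<'E'
import numpy as np,cv2
from station import *
P={n:camera_params(n) for n in("side","top")}
def ray(n,px):
    M=P[n]["pose"];d=M[:3,:3]@np.linalg.inv(P[n]["mtx"])@[px[0],px[1],1.];return M[:3,3],d/np.linalg.norm(d)
def onz(n,px,z):
    o,d=ray(n,px);return o+d*(z-o[2])/d[2]
def onplane(n,px,p0,nv):
    o,d=ray(n,px);return o+d*((p0-o)@nv)/(d@nv)
def tri(a,b):  # side px, top px
    o1,d1=ray("side",a);o2,d2=ray("top",b)
    t=np.linalg.lstsq(np.c_[d1,-d2],o2-o1,rcond=None)[0];p,q=o1+d1*t[0],o2+d2*t[1]
    return (p+q)/2,np.linalg.norm(p-q)
def proj(n,X):
    M=np.linalg.inv(P[n]["pose"]);c=M[:3,:3]@X+M[:3,3];u=P[n]["mtx"]@c;return u[:2]/u[2]
def blob(m):
    n,l,s,c=cv2.connectedComponentsWithStats(m.astype(np.uint8));i=1+np.argmax(s[1:,4]);return l==i,c[i],s[i]
E
python3 - <<'E'
from h import *
t=cv2.imread("pics/top0.png");s=cv2.imread("pics/side0.png")
a=cv2.resize(t[158:258,355:495],None,fx=4,fy=4,interpolation=cv2.INTER_CUBIC)
b=cv2.resize(s[70:195,275:395],None,fx=4,fy=4,interpolation=cv2.INTER_CUBIC)
cv2.imwrite("pics/ta.png",a);cv2.imwrite("pics/sb.png",b)
for nm,im in(("top",t),("side",s)):
    h=cv2.cvtColor(im,cv2.COLOR_BGR2HSV)
    for c,lo,hi in(("blue",(105,150,60),(130,255,255)),("or",(3,210,190),(14,255,255))):
        m,ce,st=blob(cv2.inRange(h,lo,hi)>0)
        r=cv2.minAreaRect(np.argwhere(m)[:,::-1].astype(np.float32))
        print(nm,c,ce,st,r, onz(nm,ce,.091))
        bx=cv2.boxPoints(r);print([np.round(onz(nm,p,.091),4).tolist() for p in bx])
E
```

```text
top blue [275.17553191 252.44148936] [257 249  38   8 188] ((275.417236328125, 252.4931182861328), (37.121334075927734, 5.065774917602539), 4.763641834259033) [0.45754393 0.22486658 0.091     ]
[[0.4544, 0.2733, 0.091], [0.4676, 0.2726, 0.091], [0.4605, 0.1751, 0.091], [0.4473, 0.1759, 0.091]]Traceback (most recent call last):
  File "<stdin>", line 9, in <module>
  File "h.py", line 17, in blob
    n,l,s,c=cv2.connectedComponentsWithStats(m.astype(np.uint8));i=1+np.argmax(s[1:,4]);return l==i,c[i],s[i]
                                                                     ~~~~~~~~~^^^^^^^^^
    return _wrapfunc(a, 'argmax', axis=axis, out=out, **kwds)
    return bound(*args, **kwds)
ValueError: attempt to get argmax of an empty sequence
```

View pics/ta.png

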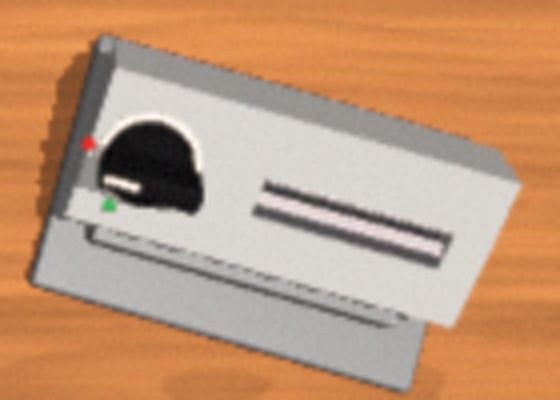

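View pics/sb.png

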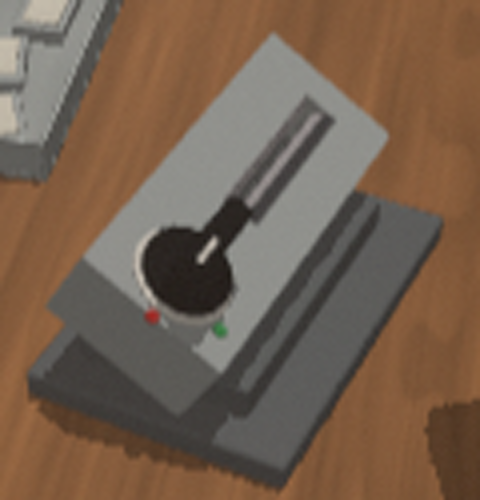

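```bash
python3 - <<'E'
from h import *
T=lambda x,y:(355+(x+.5)/4-.5,158+(y+.5)/4-.5)
S=lambda x,y:(275+(x+.5)/4-.5,70+(y+.5)/4-.5)
pr={"NU":((85,262),(118,67)),"FU":((272,33),(520,183)),"FL":((388,135),(453,325)),"NL":((222,373),(60,215)),"slotF":((322,107),(446,251)),"slotN":((245,207),(258,196)),"red":((152,317),(88,144)),"green":((220,330),(109,204))}
R={}
for k,(a,b) in pr.items():
    p,e=tri(S(*a),T(*b));R[k]=p;print(k,p.round(4),"gap",round(e,4))
d=lambda a,b:np.linalg.norm(R[a]-R[b]).round(4)
print(d("NU","FU"),d("NL","FL"),d("FU","FL"),d("NU","NL"),d("slotF","slotN"))
for a,b in(("FU","NU"),("FL","NL"),("slotF","slotN")):
    v=R[b]-R[a];print(a,b,np.degrees(np.arctan2(v[1],v[0])))
print("facemid",np.mean([R[k] for k in("NU","FU","FL","NL")],0))
s=cv2.imread("pics/side0.png");t=cv2.imread("pics/top0.png")
for nm,im in(("top",t),("side",s)):
    h=cv2.cvtColor(im,cv2.COLOR_BGR2HSV)
    for c,lo,hi in(("blue",(105,150,60),(130,255,255)),("or",(4,235,150) if nm=="side" else (8,200,200),(20,255,255))):
        m=cv2.inRange(h,lo,hi)>0
        x,y=((360,260),(325,250))[c=="or"] if nm=="side" else ((276,252),(279,224))[c=="or"]
        w=np.zeros_like(m);w[y-28:y+29,x-28:x+29]=1;m&=w
        if not m.any(): print(nm,c,h[y,x]);continue
        m,ce,st=blob(m)
        r=cv2.minAreaRect(np.argwhere(m)[:,::-1].astype(np.float32))
        print(nm,c,ce,st,r[1],onz(nm,ce,.091).round(4))
# rack corners top view
h=cv2.cvtColor(t,cv2.COLOR_BGR2HSV);m,ce,st=blob((cv2.inRange(h,(0,0,190),(180,40,255))>0)&(np.indices(t.shape[:2])[0]>200)&(np.indices(t.shape[:2])[1]>235)&(np.indices(t.shape[:2])[1]<330))
r=cv2.minAreaRect(np.argwhere(m)[:,::-1].astype(np.float32));q=np.array([onz("top",p,.055) for p in cv2.boxPoints(r)])
print("rack",q.mean(0),np.linalg.norm(q[1]-q[0]),np.linalg.norm(q[2]-q[1]),np.degrees(np.arctan2(*(q[1]-q[0])[1::-1])),np.degrees(np.arctan2(*(q[2]-q[1])[1::-1])))
E
```

```text
NU [ 0.6621 -0.0576  0.1274] gap 0.001
FU [ 0.5899 -0.3148  0.1324] gap 0.0013
FL [ 0.4995 -0.2909  0.0769] gap 0.0022
NL [ 0.57   -0.0253  0.0831] gap 0.0013
slotF [ 0.5472 -0.2774  0.1029] gap 0.001
slotN [ 0.5806 -0.1525  0.108 ] gap 0.0013
red [ 0.6158 -0.0409  0.106 ] gap 0.0022
green [ 0.5774 -0.0577  0.0874] gap 0.0013
0.2672 0.2748 0.1087 0.1072 0.1294
FU NU 74.30940061265756
FL NL 75.14549595245612
slotF slotN 75.017669862552
facemid [ 0.58037208 -0.17213132  0.10494042]
top blue [275.17553191 252.44148936] [257 249  38   8 188] (37.121334075927734, 5.065774917602539) [0.4575 0.2249 0.091 ]
top or [ 17 191 252]
side blue [362.6900369 258.4095941] [355 238  16  42 271] (6.5484619140625, 41.71612548828125) [0.459  0.2284 0.091 ]
side or [ 10 176 201]
rack [0.49470593 0.22219472 0.055     ] 0.14954956885671525 0.15258984500994108 -3.244591728624458 -94.36099771362355
```

```bash
cat >> h.py <<'E'
th=np.radians(-15.2);hh=np.array([np.cos(th),np.sin(th),0]);Y=np.array([-np.sin(th),np.cos(th),0]);c30,s30=np.cos(np.pi/6),.5
X=c30*hh+s30*np.array([0,0,1]);Z=-s30*hh+c30*np.array([0,0,1])
M=np.array([.5645,-.2145,.106]) # slot mouth mid
E
python3 - <<'E'
from h import *
T=lambda x,y:(355+(x+.5)/4-.5,158+(y+.5)/4-.5)
S=lambda x,y:(275+(x+.5)/4-.5,70+(y+.5)/4-.5)
for n,f,cs in(("top",T,[(265,182),(252,210),(452,236),(440,266)]),("side",S,[(310,96),(334,118)])):
    for c in cs:
        d=onplane(n,f(*c),M,Z)-M;print(n,c,"x,y",(d@X).round(4),(d@Y).round(4))
K=M+.14*Y
def poly(im,n,pts,col):
    k=3;o=(355,158) if n=="top" else (275,70)
    q=np.array([(proj(n,M+p[0]*X+p[1]*Y+p[2]*Z)-o)*k+1 for p in pts]);cv2.polylines(im,[np.round(q).astype(int)],True,col,1)
out=[]
for n,sl in(("top",np.s_[158:258,355:495]),("side",np.s_[70:195,275:395])):
    im=cv2.resize(cv2.imread(f"pics/{n}0.png")[sl],None,fx=3,fy=3,interpolation=cv2.INTER_CUBIC)
    poly(im,n,[(-.0095,-.064,0),(.0095,-.064,0),(.0095,.064,0),(-.0095,.064,0)],(255,0,0))
    poly(im,n,[(.030*np.cos(a),.14+.030*np.sin(a),.0) for a in np.arange(0,6.3,.2)],(0,255,0))
    poly(im,n,[(-.009,.107,.052),(.009,.107,.052),(.009,.173,.052),(-.009,.173,.052)],(0,255,255))
    poly(im,n,[(.055,-.089,0),(-.055,-.089,0),(-.055,.181,0),(.055,.181,0)],(255,0,255))
    out.append(cv2.copyMakeBorder(im,0,375-im.shape[0],0,0,0))
cv2.imwrite("pics/ov.png",np.hstack(out));print("knob grip",K+.036*Z)
E
```

```text
top (265, 182) x,y 0.011 0.0629
top (252, 210) x,y -0.0104 0.0641
top (452, 236) x,y 0.01 -0.0639
top (440, 266) x,y -0.0126 -0.065
side (310, 96) x,y 0.0101 -0.0622
side (334, 118) x,y -0.0123 -0.0611
knob grip [ 0.58383619 -0.07467829  0.13717691]
```

View pics/ov.png

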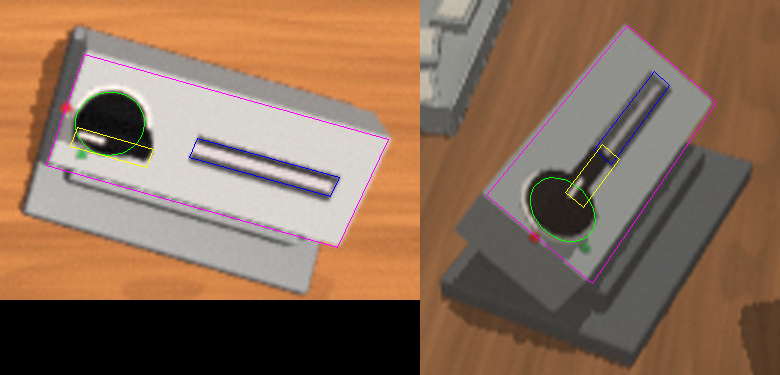

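Request:
arm_command:
  commands:
    - {"grip":-1,"offset":[0,-11.58,-14.93],"turn":-6.3}
    - {"grip":-1,"offset":[0,-11.58,-14.93],"turn":-6.3}
    - {"grip":-1,"offset":[0,-11.58,-14.93],"turn":-6.3}
    - {"grip":-1,"offset":[0,-11.58,-14.93],"turn":-6.3}
    - {"grip":-1,"offset":[0,-11.58,-14.93],"turn":-6.3}
    - {"grip":-1,"offset":[0,-11.58,-14.93],"turn":-6.3}
    - {"grip":-1,"offset":[0,-11.58,-14.93],"turn":-6.3}
    - {"grip":-1,"offset":[0,-11.58,-14.93],"turn":-6.3}
    - {"grip":-1,"offset":[0,-11.58,-14.93],"turn":-6.3}
    - {"grip":-1,"offset":[0,-11.58,-14.93],"turn":-6.3}
  grip_force: 30

```text
time_s: 1.35
position: [0.5343, -0.0865, 0.2311]
tcp_rot: [[0.0, 0.966, -0.257], [0.001, -0.257, -0.966], [-1.0, -0.0, -0.001]]
force: [-0.2, -1.8, -0.2]
gripper_width: 0.002
```

Request:
arm_command:
  commands:
    - {"grip":-1,"offset":[2,0,0.1],"turn":0}
    - {"grip":-1,"offset":[3.33,0,0.1],"turn":0}
    - {"grip":-1,"offset":[3.33,0.2,0.1],"turn":0}
    - {"grip":-1,"offset":[3.33,0.4,0.1],"turn":0}
    - {"grip":-1,"offset":[3.33,0.55,0.1],"turn":0}
    - {"grip":-1,"offset":[3.33,0.7,0.1],"turn":0}
    - {"grip":-1,"offset":[3.33,0.85,0.1],"turn":0}

```text
time_s: 2.22
position: [0.5561, -0.0996, 0.132]
tcp_rot: [[-0.002, 0.965, -0.261], [0.0, -0.261, -0.965], [-1.0, -0.002, 0.0]]
force: [-10.7, 0.2, 7.1]
gripper_width: -0.001
```

Request:
arm_command:
  commands:
    - {"grip":-1,"offset":[0,0.15,0],"turn":0}
    - {"grip":-1,"offset":[0,0.3,0],"turn":0}
    - {"grip":-1,"offset":[0,0.45,0],"turn":0}
    - {"grip":-1,"offset":[0,0.6,0],"turn":0}

```text
time_s: 2.72
position: [0.5749, -0.1044, 0.1318]
tcp_rot: [[0.001, 0.965, -0.261], [-0.0, -0.261, -0.965], [-1.0, 0.001, -0.0]]
force: [-0.2, 0.6, -0.5]
gripper_width: 0.002
```

```bash
python3 - <<'E'
from h import *
im=[cv2.resize(camera(n)[sl][:,:,::-1],None,fx=3,fy=3,interpolation=cv2.INTER_CUBIC) for n,sl in(("top",np.s_[140:258,355:480]),("side",np.s_[70:188,275:395]))]
cv2.imwrite("pics/k1.png",np.hstack(im));s=sense();print(s["force"],s["position"])
E
```

```text
[-0.59260328 -0.36467579  0.10641854] [ 0.57505468 -0.10447228  0.13166232]
```

View pics/k1.png

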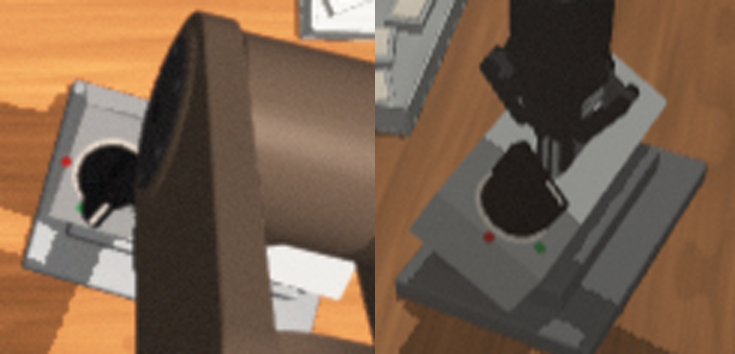

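Request:
arm_command:
  commands:
    - {"grip":-1,"offset":[-2,0,0],"turn":0}
    - {"grip":-1,"offset":[-3.3,0,0],"turn":0}
    - {"grip":0,"offset":[-3.3,-6.65,-9.59],"turn":-1.4}
    - {"grip":0,"offset":[-3.3,-6.65,-9.59],"turn":-1.4}
    - {"grip":0,"offset":[-3.3,-6.65,-9.59],"turn":-1.4}
    - {"grip":0,"offset":[-3.3,-6.65,-9.59],"turn":-1.4}
    - {"grip":0,"offset":[-3.3,-6.65,-9.59],"turn":-1.4}
    - {"grip":0,"offset":[-3.3,-6.65,-9.59],"turn":-1.4}
    - {"grip":0,"offset":[-3.3,-6.65,-9.59],"turn":-1.4}
    - {"grip":0,"offset":[-3.3,-6.65,-9.59],"turn":-1.4}

```text
time_s: 4.08
position: [0.4568, 0.2254, 0.2304]
tcp_rot: [[0.0, 0.998, -0.068], [-0.0, -0.068, -0.998], [-1.0, 0.0, 0.0]]
force: [0.2, -0.2, 0.2]
gripper_width: 0.502
```

Request:
arm_command:
  commands:
    - {"grip":0,"offset":[2,0,0]}
    - {"grip":0,"offset":[4,0,0]}
    - {"grip":0,"offset":[5.0,0,0]}
    - {"grip":0,"offset":[5.55,0,0]}
    - {"grip":0,"offset":[5.55,0,0]}
    - {"grip":-1,"offset":[5.55,0,0]}
    - {"grip":-1,"offset":[5.55,0,0]}
    - {"grip":-1,"offset":[5.55,0,0]}
    - {"grip":-1,"offset":[5.55,0,0]}
    - {"grip":-1,"offset":[5.55,0,0]}
  grip_force: 50

```text
invalid input
```

```bash
python3 - <<'E'
from station import sense
s=sense();print(s["position"],s["gripper_width"]*85,s["force"])
E
```

```text
[0.45681958 0.22536968 0.23043383] 42.679155138471565 [ 0.19383424 -0.21401795  0.20290091]
```

Turn is required in every row.

Request:
arm_command:
  commands:
    - {"grip":0,"offset":[2,0,0],"turn":0}
    - {"grip":0,"offset":[4,0,0],"turn":0}
    - {"grip":0,"offset":[5.0,0,0],"turn":0}
    - {"grip":0,"offset":[5.55,0,0],"turn":0}
    - {"grip":0,"offset":[5.55,0,0],"turn":0}
    - {"grip":-1,"offset":[5.55,0,0],"turn":0}
    - {"grip":-1,"offset":[5.55,0,0],"turn":0}
    - {"grip":-1,"offset":[5.55,0,0],"turn":0}
    - {"grip":-1,"offset":[5.55,0,0],"turn":0}
  grip_force: 50

```text
time_s: 5.2
position: [0.4579, 0.2257, 0.0649]
tcp_rot: [[0.002, 0.998, -0.069], [0.001, -0.069, -0.998], [-1.0, 0.002, -0.001]]
force: [2.4, -5.1, 7.9]
gripper_width: 0.176
```

```bash
python3 - <<'E'
from station import sense
s=sense();print(s["position"],s["gripper_width"]*85,s["force"])
E
```

```text
[0.45787219 0.22566577 0.06492705] 14.999628010693735 [ 2.36116602 -5.06937215  7.87856423]
```

Request:
arm_command:
  commands:
    - {"grip":-1,"offset":[-1,0,0],"turn":0}
    - {"grip":-1,"offset":[-2.5,0,0],"turn":0}
    - {"grip":-1,"offset":[-4.5,0,0],"turn":0}
    - {"grip":-1,"offset":[-6.0,0,0],"turn":0}
    - {"grip":-1,"offset":[-6.5,0.3,1],"turn":0.2}

```text
time_s: 5.82
position: [0.4645, 0.1962, 0.2622]
tcp_rot: [[0.004, 0.995, -0.095], [0.002, -0.095, -0.995], [-1.0, 0.004, -0.002]]
force: [0.1, -0.5, -3.3]
gripper_width: 0.175
```

Request:
arm_command:
  commands:
    - {"grip":-1,"offset":[0,4.4,13.43],"turn":1.2}
    - {"grip":-1,"offset":[0,4.4,13.43],"turn":1.2}
    - {"grip":-1,"offset":[0,4.4,13.43],"turn":1.2}
    - {"grip":-1,"offset":[0,4.4,13.43],"turn":1.2}
    - {"grip":-1,"offset":[0,4.4,13.43],"turn":1.2}
    - {"grip":-1,"offset":[0,4.4,13.43],"turn":1.2}
    - {"grip":-1,"offset":[0,4.4,13.43],"turn":1.2}
    - {"grip":-1,"offset":[0,4.4,13.43],"turn":1.2}
    - {"grip":-1,"offset":[0,4.4,13.43],"turn":1.2}

```text
time_s: 6.95
position: [0.5556, -0.2184, 0.2588]
tcp_rot: [[-0.001, 0.965, -0.262], [0.001, -0.262, -0.965], [-1.0, -0.001, -0.0]]
force: [-0.0, 1.0, -2.5]
gripper_width: 0.177
```

```bash
python3 - <<'E'
from h import *
im=[cv2.resize(camera(n)[sl][:,:,::-1],None,fx=3,fy=3,interpolation=cv2.INTER_CUBIC) for n,sl in(("side",np.s_[20:190,255:415]),)]
cv2.imwrite("pics/b1.png",np.hstack(im));s=sense();print(s["force"],s["position"],s["gripper_width"]*85,s["tcp_rot"].round(3))
E
```

```text
[-0.08749415  0.4270192  -3.33883587] [ 0.55569132 -0.21791208  0.25890034] 15.156443814295724 [[-0.001  0.965 -0.261]
 [ 0.001 -0.261 -0.965]
 [-1.    -0.001 -0.   ]]
```

View pics/b1.png

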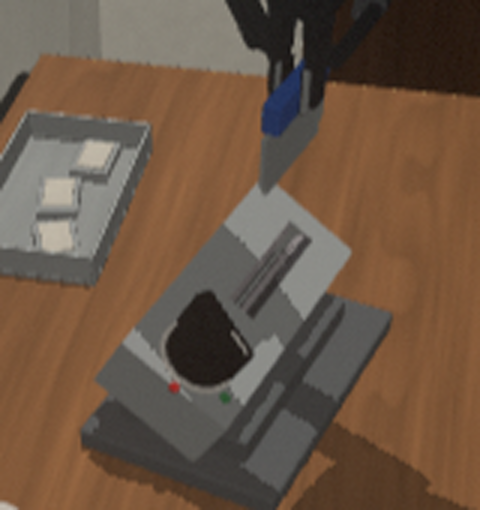

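```bash
python3 - <<'E'
from h import *
p=sense()["position"]
for px,dz,e in(((268,190),.050,.053),((263,136),0,.05),((262,112),-.026,.05)):
    q=onz("side",(255+px[0]/3,20+px[1]/3),p[2]-dz)-p;print("u",q@hh,"y",q@Y,"blade centre y off",q@Y-e)
E
```

```text
u -0.0014897493046813419 y 0.04645462629303552 blade centre y off -0.00654537370696448
u 0.0024716417083774415 y 0.05308609810144306 blade centre y off 0.0030860981014430577
u -0.0002742037431302143 y 0.06380845429370925 blade centre y off 0.01380845429370925
```

```bash
python3 - <<'E'
from h import *
p=sense()["position"];k=8;o=(325,35)
c=camera("side")[35:100,325:395][:,:,::-1]
im=cv2.resize(c,None,fx=k,fy=k,interpolation=cv2.INTER_CUBIC);im2=im.copy()
E=p-[0,0,.05]
for pts,col in(([(-.053,0),(.053,0),(.053,.01),(.06,.01),(.06,.05),(-.06,.05),(-.06,.01),(-.053,.01)],(0,0,255)),([(-.05,.05),(.05,.05),(.05,.076),(-.05,.076)],(0,255,255))):
    q=np.array([(proj("side",E+a*Y+np.array([0,0,b]))-o+.5)*k for a,b in pts]);cv2.polylines(im2,[np.round(q).astype(int)],True,col,1)
cv2.imwrite("pics/b2.png",np.hstack([im[:,:390],im2[:,:390]]))
E
```

```text
(no output)
```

View pics/b2.png

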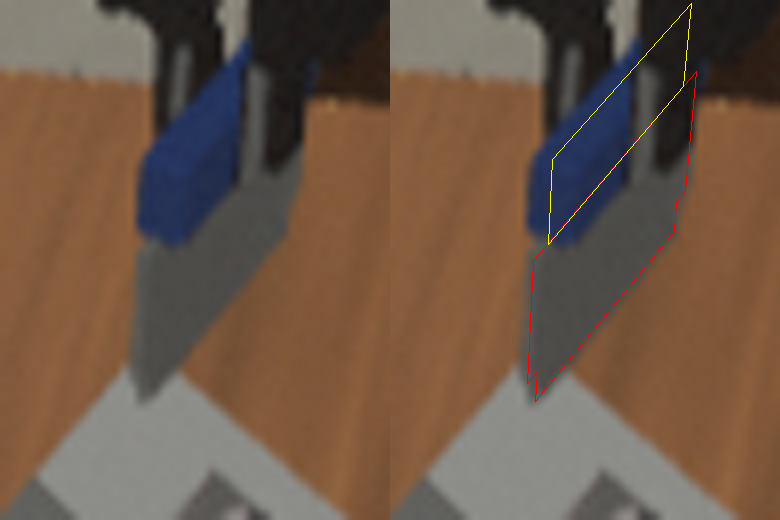

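Request:
arm_command:
  commands:
    - {"grip":-1,"offset":[1.5,0.4,-0.18],"turn":0}
    - {"grip":-1,"offset":[3.0,0.4,-0.18],"turn":0}
    - {"grip":-1,"offset":[3.0,0.4,-0.18],"turn":0}
    - {"grip":-1,"offset":[3.2,0.4,-0.18],"turn":0}
    - {"grip":-1,"offset":[3.4,0.4,-0.18],"turn":0}
    - {"grip":-1,"offset":[3.5,0.4,-0.18],"turn":0}
    - {"grip":-1,"offset":[3.6,0.4,-0.18],"turn":0}
    - {"grip":-1,"offset":[3.6,0.4,-0.18],"turn":0}

```text
time_s: 8.05
position: [0.5691, -0.2167, 0.1509]
tcp_rot: [[-0.0, 0.965, -0.261], [0.0, -0.261, -0.965], [-1.0, -0.0, -0.0]]
force: [-1.4, 0.2, -2.6]
gripper_width: 0.173
```

Request:
arm_command:
  commands:
    - {"grip":-1,"offset":[0.08,0,0],"turn":0}
    - {"grip":-1,"offset":[0.16,0,0],"turn":0}
    - {"grip":-1,"offset":[0.16,0,0],"turn":0}

```text
time_s: 8.43
position: [0.5704, -0.2172, 0.1474]
tcp_rot: [[0.003, 0.965, -0.261], [-0.001, -0.261, -0.965], [-1.0, 0.003, 0.0]]
force: [0.9, 0.2, 13.7]
gripper_width: 0.179
```

Request:
arm_command:
  commands:
    - {"grip":-0.5,"offset":[-0.1,-0.1,0],"turn":0}
    - {"grip":-0.35,"offset":[-0.1,-0.25,0],"turn":0}
    - {"grip":-0.3,"offset":[-0.1,-0.45,0],"turn":0}
    - {"grip":-0.3,"offset":[-0.1,-0.65,0],"turn":0}
    - {"grip":-0.3,"offset":[-0.1,-0.85,0],"turn":0}
    - {"grip":-0.3,"offset":[-0.1,-1.05,0],"turn":0}
    - {"grip":-0.3,"offset":[-0.1,-1.05,0],"turn":0}
  grip_force: 20

```text
time_s: 9.3
position: [0.5383, -0.2083, 0.1491]
tcp_rot: [[-0.0, 0.965, -0.261], [0.0, -0.261, -0.965], [-1.0, -0.0, -0.0]]
force: [1.5, -0.6, 0.1]
gripper_width: 0.345
```

```bash
python3 - <<'E'
from h import *
s=sense();p=s["position"];print(s["force"],p,s["gripper_width"]*85)
im=[cv2.resize(camera("side")[50:170,285:395][:,:,::-1],None,fx=4,fy=4,interpolation=cv2.INTER_CUBIC)]
cv2.imwrite("pics/b3.png",np.hstack(im))
E
```

```text
[ 1.48400764 -0.60891261  0.09271502] [ 0.53831435 -0.20834717  0.14912639] 29.353090013199477
```

View pics/b3.png

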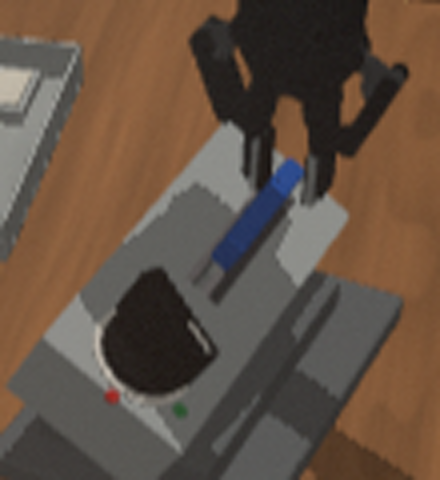

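```bash
python3 - <<'E'
from h import *
k=6;o=(325,80);im=cv2.resize(camera("side")[80:130,325:375][:,:,::-1],None,fx=k,fy=k,interpolation=cv2.INTER_CUBIC);im2=im.copy()
for pts,col in(([(8,-50,36),(-8,-50,36),(-8,50,36),(8,50,36)],(0,255,255)),([(8,50,36),(-8,50,36),(-8,50,10),(8,50,10)],(0,0,255)),([(9.5,-64,0),(-9.5,-64,0),(-9.5,64,0),(9.5,64,0)],(0,255,0))):
    q=np.array([(proj("side",M+(a*X+b*Y+c*Z)/1e3)-o+.5)*k for a,b,c in pts]);cv2.polylines(im2,[np.round(q).astype(int)],True,col,1)
cv2.imwrite("pics/b4.png",np.hstack([im,im2]))
E
```

```text
(no output)
```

View pics/b4.png

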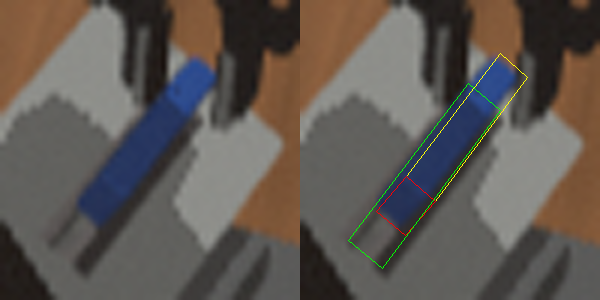

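Request:
arm_command:
  commands:
    - {"grip":-0.12,"offset":[0,0.25,0],"turn":0}
    - {"grip":-0.12,"offset":[0,0.5,0],"turn":0}
    - {"grip":-0.12,"offset":[0.4,0.5,0],"turn":0}
    - {"grip":-0.12,"offset":[0.8,0.5,0],"turn":0}
    - {"grip":-0.12,"offset":[0.95,0.5,0],"turn":0}
    - {"grip":-0.12,"offset":[0.95,0.5,0],"turn":0}

```text
time_s: 10.15
position: [0.5528, -0.2122, 0.1199]
tcp_rot: [[-0.001, 0.965, -0.261], [0.001, -0.261, -0.965], [-1.0, -0.001, -0.0]]
force: [0.6, 0.4, 0.6]
gripper_width: 0.442
```

Request:
arm_command:
  commands:
    - {"grip":-0.3,"offset":[0,0,0],"turn":0}
    - {"grip":-0.5,"offset":[0,0,0],"turn":0}
    - {"grip":-0.5,"offset":[0,0,0],"turn":0}
    - {"grip":-0.5,"offset":[0.05,0,0],"turn":0}
    - {"grip":-0.5,"offset":[0.1,0,0],"turn":0}
    - {"grip":-0.5,"offset":[0.1,0,0],"turn":0}
  grip_force: 20

```text
time_s: 10.9
position: [0.5553, -0.2132, 0.1208]
tcp_rot: [[0.005, 0.965, -0.261], [-0.002, -0.261, -0.965], [-1.0, 0.005, 0.001]]
force: [-3.7, 3.7, 36.7]
gripper_width: 0.274
```

Request:
arm_command:
  commands:
    - {"grip":-0.5,"offset":[-0.1,0,0],"turn":0}
    - {"grip":-0.12,"offset":[-0.1,-0.08,0],"turn":0}
    - {"grip":-0.1,"offset":[-0.1,-0.08,0],"turn":0}
    - {"grip":-0.1,"offset":[-0.8,-0.08,0],"turn":0}
    - {"grip":-0.1,"offset":[-1.6,-0.15,0],"turn":0}
    - {"grip":-1,"offset":[-1.6,-0.15,0],"turn":0}
    - {"grip":-1,"offset":[-1.6,-0.15,0],"turn":0}
    - {"grip":-1,"offset":[-1.6,-0.15,0],"turn":0}
    - {"grip":-1,"offset":[-1.6,-0.15,0],"turn":0}

```text
time_s: 12.02
position: [0.5486, -0.2111, 0.1649]
tcp_rot: [[-0.001, 0.965, -0.261], [0.0, -0.261, -0.965], [-1.0, -0.001, -0.0]]
force: [-0.9, 1.4, -0.5]
gripper_width: -0.002
```

```bash
python3 - <<'E'
from h import *
s=sense();p=s["position"];print(s["force"],p,(p-M)@hh,p[2]-M[2],s["gripper_width"]*85)
im=camera("side")[:,:,::-1];h=cv2.cvtColor(im,cv2.COLOR_BGR2HSV);m=cv2.inRange(h,(105,120,40),(130,255,255));m[150:]=0
m,c,st=blob(m>0);print(c,st)
# expected hull of home blue back
q=np.array([proj("side",M+(a*X+b*Y+z*Z)/1e3) for a in(-8,8) for b in(-50,50) for z in(10,36)]);print(q.min(0),q.max(0));w=np.zeros(im.shape[:2],np.uint8);cv2.fillConvexPoly(w,cv2.convexHull(np.round(q*16).astype(np.int32)),1,shift=4);print("exp centroid",np.argwhere(w).mean(0)[::-1],w.sum())
E
```

```text
[-0.87782583  1.41490938 -0.4972323 ] [ 0.54856903 -0.21105985  0.16490868] -0.01627561647084782 0.05890867751499844 -0.17657103547133052
[349.17261905 103.10119048] [338  90  23  27 168]
[337.18638533  88.34427841] [362.37259501 118.6750971 ]
exp centroid [349.63424125 103.63424125] 257
```

Request:
arm_command:
  commands:
    - {"grip":-1,"offset":[0.5,0,0],"turn":0}
    - {"grip":-1,"offset":[0.7,0,0],"turn":0}
    - {"grip":-1,"offset":[0.8,0,0],"turn":0}
    - {"grip":-1,"offset":[0.85,0,0],"turn":0}
    - {"grip":-1,"offset":[0.9,0,0],"turn":0}

```text
time_s: 12.7
position: [0.5491, -0.2113, 0.1396]
tcp_rot: [[0.001, 0.965, -0.261], [-0.0, -0.261, -0.965], [-1.0, 0.001, 0.0]]
force: [-7.9, 3.5, 28.5]
gripper_width: -0.001
```

Request:
arm_command:
  commands:
    - {"grip":-1,"offset":[0,0,0],"turn":0}
    - {"grip":-1,"offset":[-0.03,0,0],"turn":0}
    - {"grip":-1,"offset":[-1.2,0,0],"turn":0}
    - {"grip":-1,"offset":[-2.8,0,0],"turn":0}
    - {"grip":-1,"offset":[-2.8,-2.14,-5.6],"turn":0}
    - {"grip":-1,"offset":[-2.8,-2.14,-5.6],"turn":0}
    - {"grip":-1,"offset":[-2.8,-2.14,-5.6],"turn":0}
    - {"grip":-1,"offset":[-2.8,-2.14,-5.6],"turn":0}
    - {"grip":-1,"offset":[-2.8,-2.14,-5.6],"turn":0}

```text
time_s: 13.82
position: [0.5311, -0.0323, 0.2228]
tcp_rot: [[0.001, 0.966, -0.26], [-0.0, -0.26, -0.966], [-1.0, 0.001, 0.0]]
force: [-0.4, -0.4, -0.5]
gripper_width: 0.004
```

Exactly in place; descend 100 mm and push uphill.

Request:
arm_command:
  commands:
    - {"grip":-1,"offset":[2,0,0],"turn":0}
    - {"grip":-1,"offset":[3.35,0,0],"turn":0}
    - {"grip":-1,"offset":[3.35,0.2,0],"turn":0}
    - {"grip":-1,"offset":[3.35,0.4,0],"turn":0}
    - {"grip":-1,"offset":[3.35,0.55,0],"turn":0}
    - {"grip":-1,"offset":[3.35,0.7,0],"turn":0}
    - {"grip":-1,"offset":[3.35,0.8,0],"turn":0}

```text
time_s: 14.7
position: [0.5546, -0.0386, 0.1228]
tcp_rot: [[0.001, 0.965, -0.261], [-0.0, -0.261, -0.965], [-1.0, 0.001, -0.0]]
force: [-0.0, 0.9, -0.9]
gripper_width: 0.003
```

Request:
arm_command:
  commands:
    - {"grip":-1,"offset":[0,0.1,0],"turn":0}
    - {"grip":-1,"offset":[0,0.2,0],"turn":0}
    - {"grip":-1,"offset":[0,0.3,0],"turn":0}

```text
time_s: 15.08
position: [0.5605, -0.0402, 0.1217]
tcp_rot: [[-0.004, 0.965, -0.262], [0.001, -0.262, -0.965], [-1.0, -0.005, 0.0]]
force: [-16.2, 9.0, 11.0]
gripper_width: 0.002
```

```bash
python3 - <<'E'
from h import *
im=[cv2.resize(camera(n)[sl][:,:,::-1],None,fx=3,fy=3,interpolation=cv2.INTER_CUBIC) for n,sl in(("top",np.s_[140:258,355:480]),("side",np.s_[70:188,275:395]))]
cv2.imwrite("pics/k2.png",np.hstack(im));s=sense();print(s["force"],s["position"])
E
```

```text
[-12.02979604   5.91229716   9.65215729] [ 0.56031681 -0.04014312  0.12168246]
```

View pics/k2.png

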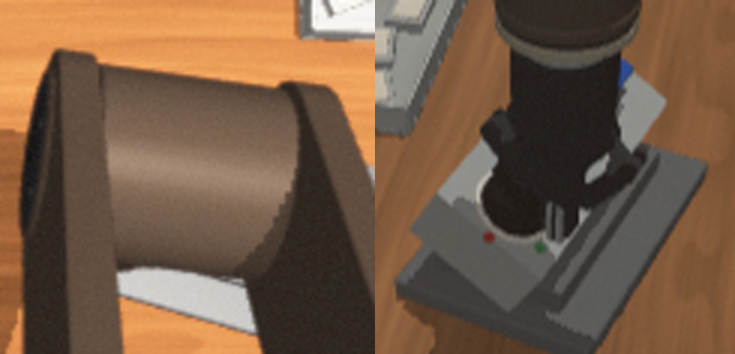

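Request:
arm_command:
  commands:
    - {"grip":-1,"offset":[0,0.1,0],"turn":0}
    - {"grip":-1,"offset":[0,0.2,0],"turn":0}
    - {"grip":-1,"offset":[0,0.3,0],"turn":0}

```text
time_s: 15.55
position: [0.5628, -0.0401, 0.121]
tcp_rot: [[-0.016, 0.965, -0.262], [0.005, -0.262, -0.965], [-1.0, -0.017, -0.0]]
force: [-50.8, 30.3, 41.8]
gripper_width: -0.004
```

Request:
arm_command:
  commands:
    - {"grip":-1,"offset":[0,-0.5,0],"turn":0}
    - {"grip":-1,"offset":[0,-1.0,0],"turn":0}
    - {"grip":-1,"offset":[-1.5,-1.0,0],"turn":0}
    - {"grip":-1,"offset":[-3,-1.0,0],"turn":0}
    - {"grip":-1,"offset":[-3,0,2.07],"turn":0}
    - {"grip":-1,"offset":[-3,0,2.07],"turn":0}
    - {"grip":-1,"offset":[-1.5,0,2.07],"turn":0}
    - {"grip":-1,"offset":[0.1,0,2.07],"turn":0}
    - {"grip":-1,"offset":[0.1,0,2.07],"turn":0}

```text
time_s: 16.68
position: [0.5525, -0.1024, 0.1164]
tcp_rot: [[-0.006, 0.965, -0.261], [0.002, -0.261, -0.965], [-1.0, -0.006, 0.0]]
force: [0.8, 0.2, 1.1]
gripper_width: -0.002
```

Request:
arm_command:
  commands:
    - {"grip":-1,"offset":[0,0,-0.4],"turn":0}
    - {"grip":-1,"offset":[0,0,-0.6],"turn":0}
    - {"grip":-1,"offset":[0,0,-0.75],"turn":0}
    - {"grip":-1,"offset":[0,0,-0.9],"turn":0}
    - {"grip":-1,"offset":[0,0,-1.05],"turn":0}
    - {"grip":-1,"offset":[0,0,-1.2],"turn":0}

```text
time_s: 17.42
position: [0.5615, -0.0682, 0.1192]
tcp_rot: [[-0.005, 0.965, -0.261], [-0.0, -0.261, -0.965], [-1.0, -0.005, 0.001]]
force: [-17.0, -7.1, 0.7]
gripper_width: 0.002
```

Request:
arm_command:
  commands:
    - {"grip":-1,"offset":[0,0,-0.15],"turn":0}
    - {"grip":-1,"offset":[0,0,-0.3],"turn":0}
    - {"grip":-1,"offset":[0,0,-0.45],"turn":0}
    - {"grip":-1,"offset":[0,0,-0.6],"turn":0}

```text
time_s: 17.92
position: [0.5664, -0.0507, 0.1193]
tcp_rot: [[-0.005, 0.965, -0.261], [-0.0, -0.261, -0.965], [-1.0, -0.005, 0.001]]
force: [-16.2, -6.6, -0.5]
gripper_width: -0.001
```

Request:
arm_command:
  commands:
    - {"grip":-1,"offset":[0,0.1,-0.1],"turn":0}
    - {"grip":-1,"offset":[0,0.2,-0.2],"turn":0}
    - {"grip":-1,"offset":[0,0.3,-0.2],"turn":0}

```text
time_s: 18.3
position: [0.5688, -0.0467, 0.1178]
tcp_rot: [[-0.02, 0.965, -0.261], [0.001, -0.261, -0.965], [-1.0, -0.019, 0.004]]
force: [-62.6, -3.3, 27.0]
gripper_width: 0.0
```

Request:
arm_command:
  commands:
    - {"grip":-1,"offset":[0,-0.5,0],"turn":0}
    - {"grip":-1,"offset":[0,-1.2,0],"turn":0}
    - {"grip":-1,"offset":[-2,-1.2,0],"turn":0}
    - {"grip":-1,"offset":[-4,-1.2,0],"turn":0}
    - {"grip":-1,"offset":[-5,-1.5,-6],"turn":0}
    - {"grip":-1,"offset":[-5,-1.5,-6],"turn":0}
    - {"grip":-1,"offset":[-5,-1.5,-8],"turn":0}
    - {"grip":-1,"offset":[-5,-1.5,-8],"turn":0}
    - {"grip":-1,"offset":[-5,-1.5,-8],"turn":0}
    - {"grip":-1,"offset":[-5,-1.5,-8],"turn":0}

```text
time_s: 19.55
position: [0.5985, 0.1961, 0.2698]
tcp_rot: [[0.001, 0.966, -0.26], [-0.0, -0.26, -0.966], [-1.0, 0.001, -0.0]]
force: [-0.6, -0.7, 0.2]
gripper_width: -0.002
```

```bash
python3 - <<'E'
from h import *
s0=cv2.imread("pics/side0.png")[70:195,275:395];s1=camera("side")[70:195,275:395][:,:,::-1]
cv2.imwrite("pics/f.png",np.hstack([cv2.resize(a,None,fx=3,fy=3,interpolation=cv2.INTER_CUBIC) for a in(s0,s1)]))
s=sense();print(s["force"],s["position"])
E
```

```text
[-0.00978687 -0.95061589  0.18319248] [0.59848078 0.19538726 0.26967043]
```

View pics/f.png

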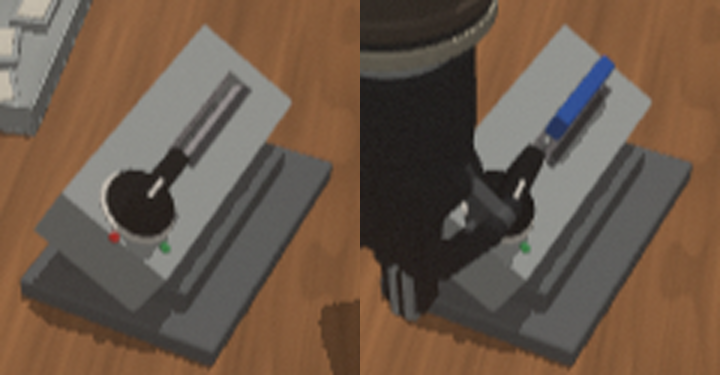

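Request:
arm_command:
  commands:
    - {"grip":-1,"offset":[0,-5.6,-0.2],"turn":0}
    - {"grip":-1,"offset":[0,-5.6,-0.2],"turn":0}
    - {"grip":-1,"offset":[0,-5.6,-0.2],"turn":0}
    - {"grip":-1,"offset":[0,-5.6,-0.2],"turn":0}
    - {"grip":-1,"offset":[0,-5.6,-0.2],"turn":0}

```text
time_s: 20.23
position: [0.4388, 0.2449, 0.2697]
tcp_rot: [[0.001, 0.965, -0.262], [0.0, -0.262, -0.965], [-1.0, 0.001, -0.001]]
force: [-0.0, 0.2, -0.7]
gripper_width: 0.001
```

```bash
python3 - <<'E'
from h import *
a={n:cv2.imread(f"pics/{n}0.png") for n in("side","top")};b={n:camera(n)[:,:,::-1] for n in a}
print(sense()["position"])
for n,sl in(("side",np.s_[108:150,300:340]),("top",np.s_[180:215,375:412])):
    for nm,im in(("before",a[n]),("now",b[n])):
        g=cv2.cvtColor(im[sl],cv2.COLOR_BGR2GRAY).astype(int);d=(g<60);m,c,st=blob(d)
        w=(g>85)&(cv2.morphologyEx(m.astype(np.uint8),cv2.MORPH_CLOSE,np.ones((7,7)))>0)
        p=np.argwhere(w)[:,::-1].astype(np.float32)
        v=cv2.fitLine(p,cv2.DIST_L2,0,.01,.01).ravel() if len(p)>2 else None
        print(n,nm,"dark",c.round(1),st,"stripe",len(p),v)
im=b["side"];m=cv2.inRange(cv2.cvtColor(im,cv2.COLOR_BGR2HSV),(105,120,40),(130,255,255));m[150:]=0
print(blob(m>0)[1:])
E
```

```text
[0.4391657  0.24487642 0.26927085]
side before dark [23.3 27.2] [ 11  11  28  30 431] stripe 52 [ 0.3805641  -0.92475456 26.076923   30.461538  ]
side now dark [23.2 26.8] [ 11  11  26  30 447] stripe 43 [ 0.41062903 -0.91180253 25.767443   32.697674  ]
top before dark [18.1 19.3] [  5   9  25  22 377] stripe 21 [ 0.9553383  0.2955143 10.809524  23.666666 ]
top now dark [17.9 19. ] [  5   9  25  20 369] stripe 16 [ 0.9436283   0.33100694 11.25       24.5       ]
(array([601.95720999,  33.07370764]), array([ 555,    0,   85,   69, 4043], dtype=int32))
```

```bash
python3 - <<'E'
from h import *
K=M+.14*Y+.052*Z
def grab(n): return np.mean([camera(n)[:,:,::-1].astype(float) for _ in range(4)],0).astype(np.uint8)
for n,sl in(("side",np.s_[108:150,300:340]),("top",np.s_[180:215,375:412])):
    for nm,im in(("before",cv2.imread(f"pics/{n}0.png")),("now",grab(n))):
        g=cv2.cvtColor(cv2.resize(im[sl],None,fx=4,fy=4,interpolation=cv2.INTER_CUBIC),cv2.COLOR_BGR2GRAY)
        m=blob(g<60)[0].astype(np.uint8);w=(g>95)&(cv2.morphologyEx(m,cv2.MORPH_CLOSE,np.ones((25,25)))>0)
        cl=cv2.connectedComponentsWithStats(w.astype(np.uint8));best=None
        o=np.array([sl[1].start,sl[0].start])
        for i in range(1,cl[0]):
            if cl[2][i,4]<40: continue
            p=np.argwhere(cl[1]==i)[:,::-1]/4+o-.375
            q=np.array([onplane(n,a,K,Z)-K for a in p]);q=np.c_[q@X,q@Y]*1e3
            u,s,v=np.linalg.svd(q-q.mean(0));print(n,nm,cl[2][i,4],"c(x,y)mm",q.mean(0).round(1),"len,wid",(4*s[:2]/len(q)**.5).round(1),"theta",round(np.degrees(np.arctan(-v[0,0]/v[0,1])),1))
im=grab("side");m=cv2.inRange(cv2.cvtColor(im,cv2.COLOR_BGR2HSV),(105,120,40),(130,255,255));m[150:]=0;m[:,:300]=0;m[:,400:]=0
print(blob(m>0)[1:])
E
```

```text
side before 245 c(x,y)mm [ 5.1 21.9] len,wid [26.9  5.5] theta 0.6
side before 44 c(x,y)mm [-5.9 13.5] len,wid [11.   2.7] theta 29.8
side before 202 c(x,y)mm [-10.9  69. ] len,wid [41.2  5. ] theta -44.3
side now 236 c(x,y)mm [ 1.9 21.5] len,wid [26.5  5.4] theta 9.6
side now 233 c(x,y)mm [-10.5  69.3] len,wid [41.2  5.3] theta -44.4
top before 409 c(x,y)mm [ 3.6 19.2] len,wid [27.   8.4] theta -0.6
top now 237 c(x,y)mm [ 1.9 15.1] len,wid [23.1  7.7] theta -0.7
(array([347.81437126, 102.31736527]), array([337,  89,  23,  27, 167], dtype=int32))
```

```bash
python3 - <<'E'
from h import *
C=M+.023*Z
for n in("side","top"):
    J=np.array([(proj(n,C+.01*a)-proj(n,C))/10 for a in(X,Y,Z)]);print(n,"px/mm X,Y,Z",J.round(3).tolist())
im=camera("top")[:,:,::-1];m=cv2.inRange(cv2.cvtColor(im,cv2.COLOR_BGR2HSV),(105,120,40),(130,255,255));m[:,:400]=0;m[:,500:]=0;m[260:]=0;m[:150]=0
mm,c,st=blob(m>0);print(c,st,cv2.minAreaRect(np.argwhere(mm)[:,::-1].astype(np.float32)))
w=np.zeros(m.shape,np.uint8);q=np.array([proj("top",M+(a*X+b*Y+z*Z)/1e3) for a in(-8,8) for b in(-50,50) for z in(10,36)]);cv2.fillConvexPoly(w,cv2.convexHull(np.round(q*16).astype(np.int32)),1,shift=4)
print("exp home",np.argwhere(w).mean(0)[::-1],q.min(0),q.max(0),cv2.minAreaRect(np.argwhere(w)[:,::-1].astype(np.float32)))
E
```

```text
side px/mm X,Y,Z [[-0.291, -0.249], [-0.156, 0.207], [0.196, -0.225]]
top px/mm X,Y,Z [[0.145, -0.337], [-0.376, -0.106], [0.065, 0.167]]
[445.41104294 215.62269939] [426 207  40  18 326] ((445.72296142578125, 215.74203491210938), (40.519081115722656, 8.239256858825684), 16.389541625976562)
exp home [444.23287671 217.07534247] [423.55014446 207.00837756] [465.16522596 227.25256997] ((444.335205078125, 217.09312438964844), (42.98360824584961, 10.38458251953125), 15.5241117477417)
```

Request:
arm_command:
  commands:
    - {"grip":-1,"offset":[0,8.77,13.68],"turn":0}
    - {"grip":-1,"offset":[0,8.77,13.68],"turn":0}
    - {"grip":-1,"offset":[0,8.77,13.68],"turn":0}
    - {"grip":-1,"offset":[0,8.77,13.68],"turn":0}
    - {"grip":-1,"offset":[0,8.77,13.68],"turn":0}
    - {"grip":-1,"offset":[0,8.77,13.68],"turn":0}
    - {"grip":-1,"offset":[0,8.77,13.68],"turn":0}
    - {"grip":-1,"offset":[0,8.77,13.68],"turn":0}
    - {"grip":-1,"offset":[0,8.77,13.68],"turn":0}
    - {"grip":-1,"offset":[0,8.77,13.68],"turn":0}

```text
time_s: 22.22
position: [0.5846, -0.2192, 0.2688]
tcp_rot: [[-0.001, 0.965, -0.262], [0.001, -0.262, -0.965], [-1.0, -0.001, -0.0]]
force: [0.1, 0.3, -0.5]
gripper_width: 0.004
```

Request:
arm_command:
  commands:
    - {"grip":-1,"offset":[2,0,0],"turn":0}
    - {"grip":-1,"offset":[3.8,0,0],"turn":0}
    - {"grip":-1,"offset":[4.5,0,0],"turn":0}
    - {"grip":-1,"offset":[4.5,0,0],"turn":0}
    - {"grip":-1,"offset":[4.5,-0.2,0],"turn":0}
    - {"grip":-1,"offset":[4.5,-0.35,0],"turn":0}

```text
time_s: 22.98
position: [0.575, -0.2165, 0.1356]
tcp_rot: [[0.002, 0.965, -0.261], [-0.001, -0.261, -0.965], [-1.0, 0.002, 0.0]]
force: [-0.1, 0.0, -0.2]
gripper_width: 0.001
```

Request:
arm_command:
  commands:
    - {"grip":-1,"offset":[0,-0.1,0],"turn":0}
    - {"grip":-1,"offset":[0,-0.2,0],"turn":0}

```text
time_s: 23.22
position: [0.5694, -0.2153, 0.1348]
tcp_rot: [[0.002, 0.965, -0.261], [-0.001, -0.261, -0.965], [-1.0, 0.002, 0.0]]
force: [5.4, -1.2, -0.8]
gripper_width: -0.002
```

Request:
arm_command:
  commands:
    - {"grip":-1,"offset":[0,-0.07,0],"turn":0}
    - {"grip":-1,"offset":[0,-0.14,0],"turn":0}
    - {"grip":-1,"offset":[0,-0.14,0],"turn":0}

```text
time_s: 23.6
position: [0.5671, -0.2149, 0.1352]
tcp_rot: [[0.005, 0.965, -0.262], [-0.002, -0.261, -0.965], [-1.0, 0.005, 0.001]]
force: [9.9, -2.1, 3.8]
gripper_width: 0.001
```

Request:
arm_command:
  commands:
    - {"grip":-1,"offset":[0,-0.06,0],"turn":0}
    - {"grip":-1,"offset":[0,-0.12,0],"turn":0}
    - {"grip":-1,"offset":[0,0.2,0],"turn":0}
    - {"grip":-1,"offset":[0,0.4,0],"turn":0}
    - {"grip":-1,"offset":[-1.5,0.4,0],"turn":0}
    - {"grip":-1,"offset":[-3.5,0.4,0],"turn":0}
    - {"grip":-1,"offset":[-3.5,0.4,0],"turn":0}

```text
time_s: 24.48
position: [0.5786, -0.2181, 0.244]
tcp_rot: [[0.007, 0.965, -0.261], [-0.003, -0.261, -0.965], [-1.0, 0.007, 0.001]]
force: [0.5, 0.8, -0.1]
gripper_width: -0.002
```

```bash
cat > chk.py <<'E'
from h import *
K=M+.14*Y+.052*Z
im=np.mean([camera("side")[:,:,::-1].astype(float) for _ in range(4)],0).astype(np.uint8)
g=cv2.cvtColor(cv2.resize(im[108:150,300:340],None,fx=4,fy=4,interpolation=cv2.INTER_CUBIC),cv2.COLOR_BGR2GRAY)
m=blob(g<60)[0].astype(np.uint8);w=(g>95)&(cv2.morphologyEx(m,cv2.MORPH_CLOSE,np.ones((25,25)))>0)
cl=cv2.connectedComponentsWithStats(w.astype(np.uint8))
for i in range(1,cl[0]):
    if cl[2][i,4]<40: continue
    p=np.argwhere(cl[1]==i)[:,::-1]/4+[299.625,107.625];q=np.array([onplane("side",a,K,Z)-K for a in p]);q=np.c_[q@X,q@Y]*1e3
    v=np.linalg.svd(q-q.mean(0),full_matrices=False)[2];print(cl[2][i,4],"c(x,y)mm",q.mean(0).round(1),"theta",round(np.degrees(np.arctan(-v[0,0]/v[0,1])),1))
m=cv2.inRange(cv2.cvtColor(im,cv2.COLOR_BGR2HSV),(105,120,40),(130,255,255));m[150:]=0;m[:,:300]=0;m[:,400:]=0
print("blue",blob(m>0)[1:]);s=sense();print(s["position"],s["force"])
E
python3 chk.py
```

```text
117 c(x,y)mm [ 1.1 21.5] theta 11.9
41 c(x,y)mm [-7.  13.9] theta 28.1
201 c(x,y)mm [-11.3  68.6] theta -43.8
blue (array([347.96319018, 102.15337423]), array([337,  89,  23,  27, 163], dtype=int32))
[ 0.57575689 -0.21688854  0.23812427] [ 0.24651189  0.99626775 -0.36550323]
```

Request:
arm_command:
  commands:
    - {"grip":-1,"offset":[0,-2.54,-5.58],"turn":0}
    - {"grip":-1,"offset":[0,-2.54,-5.58],"turn":0}
    - {"grip":-1,"offset":[0,-2.54,-5.58],"turn":0}
    - {"grip":-1,"offset":[0,-2.54,-5.58],"turn":0}
    - {"grip":-1,"offset":[2,-2.54,-5.58],"turn":0}
    - {"grip":-1,"offset":[3.73,-2.54,-5.58],"turn":0}
    - {"grip":-1,"offset":[3.73,-2.54,-5.58],"turn":0}
    - {"grip":-1,"offset":[3.73,-2.24,-5.58],"turn":0}
    - {"grip":-1,"offset":[3.73,-2.04,-5.58],"turn":0}

```text
time_s: 25.8
position: [0.5634, -0.0402, 0.1293]
tcp_rot: [[0.004, 0.965, -0.262], [-0.0, -0.262, -0.965], [-1.0, 0.004, -0.0]]
force: [-0.9, 0.2, 0.9]
gripper_width: -0.005
```

Request:
arm_command:
  commands:
    - {"grip":-1,"offset":[0,0.1,0],"turn":0}
    - {"grip":-1,"offset":[0,0.1,0],"turn":0}

```text
time_s: 26.05
position: [0.5646, -0.0405, 0.1279]
tcp_rot: [[0.001, 0.965, -0.261], [-0.0, -0.261, -0.965], [-1.0, 0.001, -0.0]]
force: [-0.7, -0.2, -0.2]
gripper_width: -0.001
```

Request:
arm_command:
  commands:
    - {"grip":-1,"offset":[0,0.1,0],"turn":0}
    - {"grip":-1,"offset":[0,0.1,0],"turn":0}

```text
time_s: 26.3
position: [0.5667, -0.041, 0.1272]
tcp_rot: [[-0.0, 0.965, -0.261], [0.0, -0.261, -0.965], [-1.0, -0.0, 0.0]]
force: [-1.7, -0.1, 2.4]
gripper_width: 0.002
```

Request:
arm_command:
  commands:
    - {"grip":-1,"offset":[0,0.1,0],"turn":0}
    - {"grip":-1,"offset":[0,0.1,0],"turn":0}

```text
time_s: 26.55
position: [0.5689, -0.0416, 0.127]
tcp_rot: [[-0.002, 0.965, -0.261], [0.001, -0.261, -0.965], [-1.0, -0.002, 0.0]]
force: [-6.7, 3.8, 6.1]
gripper_width: 0.001
```

Request:
arm_command:
  commands:
    - {"grip":-1,"offset":[0,0.1,0],"turn":0}
    - {"grip":-1,"offset":[0,0.1,0],"turn":0}

```text
time_s: 26.8
position: [0.5695, -0.0416, 0.1268]
tcp_rot: [[-0.006, 0.965, -0.261], [0.001, -0.261, -0.965], [-1.0, -0.006, 0.0]]
force: [-19.0, 9.1, 15.9]
gripper_width: -0.002
```

Request:
arm_command:
  commands:
    - {"grip":-1,"offset":[0,0.1,0],"turn":0}
    - {"grip":-1,"offset":[0,0.1,0],"turn":0}

```text
time_s: 27.05
position: [0.57, -0.0417, 0.1266]
tcp_rot: [[-0.011, 0.965, -0.261], [0.002, -0.261, -0.965], [-1.0, -0.011, 0.0]]
force: [-32.0, 15.2, 26.1]
gripper_width: -0.002
```

Request:
arm_command:
  commands:
    - {"grip":-1,"offset":[0,-0.2,0],"turn":0}
    - {"grip":-1,"offset":[0,-0.6,0],"turn":0}
    - {"grip":-1,"offset":[-1.5,-1,0],"turn":0}
    - {"grip":-1,"offset":[-3.5,-1,0],"turn":0}
    - {"grip":-1,"offset":[-4.7,-6.7,-8.1],"turn":0}
    - {"grip":-1,"offset":[-4.7,-6.7,-8.1],"turn":0}
    - {"grip":-1,"offset":[-4.7,-6.7,-8.1],"turn":0}
    - {"grip":-1,"offset":[-4.7,-6.7,-8.1],"turn":0}
    - {"grip":-1,"offset":[-4.7,-6.7,-8.1],"turn":0}
    - {"grip":-1,"offset":[-4.7,-6.7,-8.1],"turn":0}

```text
time_s: 28.3
position: [0.4441, 0.2464, 0.2687]
tcp_rot: [[0.001, 0.966, -0.258], [0.001, -0.258, -0.966], [-1.0, 0.001, -0.001]]
force: [0.8, -0.3, -0.4]
gripper_width: 0.0
```

```bash
python3 chk.py; python3 - <<'E'
import cv2,numpy as np
from h import *
# same measure on start picture with bar's top silhouette: angle of stripe from sub-crop brightness-weighted moments
K=M+.14*Y+.052*Z
n=camera("side")[:,:,::-1]
for nm,im in(("before",cv2.imread("pics/side0.png")),("now",n)):
    g=cv2.cvtColor(im,cv2.COLOR_BGR2GRAY).astype(float)[126:140,321:333]
    w=np.clip(g-70,0,None);r,c=np.indices(g.shape);print(nm,"stripe peak",w.max(),"centroid",(c*w).sum()/w.sum()+321,(r*w).sum()/w.sum()+126)
    print(g.astype(int))
E
```

```text
238 c(x,y)mm [ 1.8 21.6] theta 9.4
230 c(x,y)mm [-10.5  69.3] theta -44.4
blue (array([347.76744186, 102.18023256]), array([337,  89,  23,  27, 172], dtype=int32))
[0.44531304 0.24274499 0.26800396] [0.41292419 0.60031335 0.00232653]
before stripe peak 111.0 centroid 326.7985153764581 131.10445387062566
[[115 118 131 143 132  69  40  40  38  38  38  37]
 [ 38  50  90 114  90  40  40  37  35  38  39  38]
 [ 40  39  38  36  37  37  39  53  39  37  37  39]
 [ 39  37  36  36  37  37  52 128  75  40  38  36]
 [ 37  37  36  36  37  42 130 180  95  40  38  43]
 [ 36  35  36  38  41 100 181 157  65  39  37 103]
 [ 35  36  37  39  74 158 156  87  37  34  77 142]
 [ 36  38  40  73 143 165  89  39  34  36  99 141]
 [ 35  39  36 112 181 121  45  35  35  33  66 142]
 [ 33  35  37  98 144  61  39  35  36  35  35 121]
 [ 35  34  36  38  37  37  35  33  36  36  33  71]
 [ 36  30  35  38  35  38  34  35  34  34  34  47]
 [ 35  35  35  35  34  32  35  33  34  33  32  35]
 [ 36  35  33  35  33  33  33  34  37  33  32  35]]
now stripe peak 117.0 centroid 327.73414634146343 132.35792682926828
[[122 124 126  54  35  37  36  38  36  39  38  36]
 [ 52  51  70  38  36  38  36  37  36  36  35  38]
 [ 37  39  35  35  33  38  38  36  36  39  35  39]
 [ 38  34  34  37  35  39  39  65  76  40  34  37]
 [ 38  35  35  36  38  38  38 118 147  47  37  44]
 [ 36  35  34  35  40  38  54 163 160  50  34  85]
 [ 32  30  35  36  39  39 110 186  93  41  45 127]
 [ 34  33  36  38  37  53 163 172  53  36  67 145]
 [ 33  34  34  38  38 109 187 126  44  33  67 147]
 [ 34  33  38  38  46 154 171  67  36  36  35 124]
 [ 37  34  35  38  46 134 121  46  36  33  32  68]
 [ 35  33  32  36  36  43  48  38  35  32  31  30]
 [ 34  36  35  31  36  33  35  35  33  35  32  33]
 [ 35  33  36  35  32  35  32  32  33  32  33  36]]
```

```bash
python3 -c "
from station import *
s=sense();print(s['time_s'],s['force'],s['joint_vel'].round(2));print(job_done())"
```

```text
28.55 [-0.19240587 -0.11766584  0.74443856] [-0.32 -0.01 -0.09  0.04  0.11  0.08]
the job is handed in; nothing more can be done
None
```

The job is handed in at 28.6 s of the 72 s allowed. By my measurements the blue-backed blade is home in the slot and the knob is back at locked. No verdict was reported, and the knob's final angle is closer to the limit than I would like.

**What I did**
- **Release:** I pushed the knob's bar round with shut fingers until it clicked to the green mark. The picture showed it there and the force fell to zero.
- **Load:** The tool can only point straight down, so I set the blade upright in the slot's flared mouth. I then eased the grip and tipped the blade over, and it slid down the slot inside the loosened fingers, not firmly held.
- **Hold:** I squeezed the blade at home with the fingers, let go, then pressed it down with shut fingers.
- **Lock:** My first push on the knob jammed at about 70 N. I backed off and pushed it sideways, then uphill, to its stop.

**Last checks**
- **Blade depth:** When I pressed down, the fingers met the blade's back within about 1.5 mm of the height expected when it is home.
- **Blade position:** After locking, the back stands about 4 mm uphill of the straight position. That is roughly 0.06–0.08 rad of lean, against a limit of 0.15.
- **Knob angle:** It does not rest at 0. The side camera gives about 9° (0.15–0.16 rad) and the top camera about 6°, against a limit of 0.2 rad.
- **Attempts to improve it:** Nudging the blade downhill and pushing the knob to its stop a second time both sprang back to the same place.
- **Things to leave alone:** I saw no contact with the orange-backed blade, the jar or the moulds, but I did not measure them again at the end.
- **Arm:** It was clear of everything when I handed in.

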